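# Break down the burr stack and sort the mill spares

### The job

The mill's spare grinding discs have come back stacked with a black spacer plate under each. Break the stack down: set one disc flat in each of the two large round nests, pile both spacer plates flat on each other between the corner angles of the rectangular rack, and put the spare star knob, stud up, in the small round nest. Set the discs down rather than dropping them, and leave the parts tin where it is.

Things in the scene. Friction and masses are not known exactly. Their poses are not given: they have to be found in the camera images.
- disc_b: Steel grinding disc with radial grooves, at the start the top of the stack, 70 mm across, 9.5 mm thick, about 0.14 kg; solid to a gripper, so grip it across the rim (fingers along the plates' x meet nothing wider below). Origin: centre of its underside, z up.
- plate_b: Black rigid spacer plate with a round hole in the middle, 60 mm along its x, 78 mm along its y, 8 mm thick, 0.06 kg; at the start between the two discs. Origin: centre of its underside. Grip it across the 60 mm, along its x. Discs reach 5 mm beyond it there: while it lies on a disc keep the fingertips above its underside.
- disc_a: Steel grinding disc with radial grooves, at the start under plate_b and on plate_a, 70 mm across, 9.5 mm thick, about 0.14 kg; solid to a gripper, so grip it across the rim (fingers along the plates' x meet nothing wider below). Origin: centre of its underside, z up.
- plate_a: Black rigid spacer plate with a round hole in the middle, 60 mm along its x, 78 mm along its y, 8 mm thick, 0.06 kg; at the start the bottom of the stack, on the table. Origin: centre of its underside. Grip it across the 60 mm, along its x. Discs reach 5 mm beyond it there: while it lies on a disc keep the fingertips above its underside.
- star_knob: Spare black star knob on the table, 43 mm across its lobes, body 16 mm high, with a thin threaded stud standing up in the middle to 38 mm; 0.035 kg. Origin: centre of its underside, z along the stud. Grip it across the lobes, in any direction.
- disc_nest_1: First of two equal large disc nests: dark grey round dish fixed to the table, 100 mm outside. Origin: centre of its underside; flat floor 4 mm above it, 88 mm wide (9 mm to spare round a disc); rim 4 mm thick, top 14 mm above the origin, cut open by two finger notches 50 mm wide toward its +x and -x: fingers closing along its x pass through.
- disc_nest_2: Second of two equal large disc nests: dark grey round dish fixed to the table, 100 mm outside. Origin: centre of its underside; flat floor 4 mm above it, 88 mm wide (9 mm to spare round a disc); rim 4 mm thick, top 14 mm above the origin, cut open by two finger notches 50 mm wide toward its +x and -x: fingers closing along its x pass through.
- knob_nest: Small nest for the star knob: dark grey round dish fixed to the table, 74 mm outside. Origin: centre of its underside; flat floor 4 mm above it, 62 mm wide; rim top 12 mm above the origin, cut open by two finger notches 44 mm wide toward its +x and -x.
- spacer_rack: Rack for the spacer plates: dark grey rectangle fixed to the table, four upright steel corner angles. Origin: centre of its underside; floor 4 mm above it. Inside 76 mm along its x, 94 mm along its y (8 mm to spare round a plate lying the same way). Angles reach 28 mm above the origin and 14 mm inward; side middles are open for fingers.
- parts_tin: Flat closed tin with a blue-grey lid, 74 x 100 mm, 25 mm high, on the table among the other things; a bystander that stays where it is. Origin: centre of its underside.

How it is judged:
By the outcome, as a careful person would: the job done as asked, in the order asked, and still so for the second after the job is handed in, with the robot touching nothing.
It also fails if it takes over 112 s, if anything falls off the work surface, if the arm or the gripper's body presses on something with over 40 N, if the wrist force passes 120 N, or if a joint passes its speed limit or range.

### The arm

A 7-joint arm with a two-finger parallel gripper is mounted at the origin on a cart in front of the work surface, level with it; the furniture and walls round the work are solid. World frame = base frame: x ahead of the robot, y to its left, z up, the work surface at z = 0. Lengths are in m, angles in rad, forces in N, time in s.
With the tool pointing down it reaches from about 0.35 to 0.9 m from the base axis. Payload 8.1 kg.
Tool frame: the origin (TCP) lies at the very end of the fingers, on their centre line; the grasp point (between the pads) lies 19 mm behind it; z points along the fingers, y is the line along which they close (so a half turn about z gives the same grasp; the last joint's range is limited). The gripper opens to 85 mm and grips with 20 to 120 N. Pads are 22 mm wide; open, the fingers measure 114 mm over their backs; the gripper's body (76 mm by 85 mm) begins 54 mm behind the grasp point. The pads swing forward as they close: fully open they stand 13 mm farther back than shut.
Start: joints at [-1.207, 0.434, 0.025, 1.573, -0.012, 1.134, -0.075], TCP at [0.281, 0.558, 0.231] pointing down, gripper open.
Joint ranges: [-2.62, 2.62], [-0.44, 2.09], [-1.27, 1.32], [0.08, 2.57], [-1.32, 4.46], [0.12, 2], [-2.74, 2.74]. Speed limits (rad/s): [2.22, 2.22, 3.01, 3.01, 3.14, 3.14, 3.14].

### API

Orientations are given as a unit quaternion [w, x, y, z].
In Python, from plant import robot gives the robot as it stands.
- The arm moves only by the tool move_arm, never from a script. Its argument "increments" is a list of rows, each a list of 3 entries, a list of its own where there are three numbers: the shift along the tool's x, y, z in mm, then the turn, a rotation vector about the tool's x, y, z in rad, then the finger opening in mm, from 0 to 85.4. A call has 1 to 10 rows; each row is the pose to reach, as a shift and turn from the pose commanded when the call began, along the tool's axes at that moment; what a row does not reach only later rows make up. A row lasts 1/10 s, in which the tool goes at most 50 mm and 8.59 degrees, less where a joint would pass 70% of its speed; a pose out of reach is approached as far as the arm can. A call with a gripper value outside its range is refused whole. The fingers move at their own pace and stop on an object; the grip force is fixed at half the most. Time passes only in rows, so rows that repeat a pose let the fingers close. It gives the time, the measured TCP pose, the force, the opening and the grip force at its end, in the units of the state.
- robot.observe(): the state, without advancing time (a new reading comes with each control period).
- robot.camera(name): name is "scene" or "top"; returns the picture (384x512x3 uint8, red, green, blue); there is no depth.
- robot.calibration(name): a dict with "intrinsics" (3x3 intrinsics, pixels), "eye" and "orientation" of the camera in the world. Camera axes: x right, y down, z forward; pixel columns grow to the right and rows downward; lengths in m; the calibration is good to about 2 mm. A picture is of the moment at which its call begins. calibration takes no time and is no camera call.
- robot.close_job(): hands the job in; it is judged then, once.
The state is a dict: "time": time; "q": joint angles; "joint_velocities": joint speeds; "joint_torque": joint torques, N m; "tcp_pos": TCP position; "eef_rot": TCP orientation; "ft_force": force on the tool from outside, world axes, zero at the start; "ft_torque": the same for the moment, N m; "grip_width": finger opening in m; "grasp_force": force on a finger pad.
Only numpy, scipy, OpenCV 4.12 (cv2) and the standard library are available. Lean on these libraries where they do the work, as an engineer would, in place of code of your own. Each camera call takes 0.05 s, during which the arm holds its last target. There are 200 camera calls.

## Working session

There is one attempt and no reset: what is moved stays moved. The work goes in short steps, Python scripts to look and compute and a tool call to move; the robot and the scene stay as the last step left them, time stands still between calls to the robot, and variables do not carry over. Pictures are saved under pics/ and viewed, at most 14 in all, crops included, and the job is handed in when it is done.

Besides the shell and the picture viewer there is one more tool, called in YAML: its name, and indented under it one key for each argument. move_arm: Moves the arm, as the interface text tells. Its arguments: {"type":"object","properties":{"increments":{"type":"array"}},"required":["increments"]}

```bash
mkdir -p pics; ls; python3 - <<'E'
from plant import robot
import cv2,numpy as np
np.set_printoptions(precision=4,suppress=True)
for n in("scene","top"):
    c=robot.calibration(n);print(n,c)
    cv2.imwrite(f"pics/{n}0.png",cv2.resize(robot.camera(n)[:,:,::-1],(800,600)))
print(robot.observe())
E
```

```text
pics
scene {'intrinsics': array([[446.757 ,   0.    , 248.2598],
       [  0.    , 446.757 , 193.5004],
       [  0.    ,   0.    ,   1.    ]]), 'eye': array([-0.2226,  0.4994,  0.5085]), 'orientation': array([ 0.269 , -0.4603,  0.7351, -0.4188])}
top {'intrinsics': array([[478.5617,   0.    , 256.1347],
       [  0.    , 478.5617, 186.5468],
       [  0.    ,   0.    ,   1.    ]]), 'eye': array([0.3589, 0.1576, 0.8997]), 'orientation': array([-0.0672,  0.7112, -0.6971,  0.0612])}
{'time': 0.1, 'q': array([-1.2066,  0.4351,  0.025 ,  1.574 , -0.0116,  1.134 , -0.0751]), 'joint_velocities': array([ 0.001 , -0.0019,  0.0026, -0.0011,  0.0001, -0.0023,  0.0001]), 'joint_torque': array([  0.003 , -67.175 ,   1.0283, -31.6905,   0.0159,   0.0073,
         0.    ]), 'tcp_pos': array([0.2811, 0.5577, 0.2306]), 'eef_rot': array([-0.0001,  0.2313,  0.9729, -0.0007]), 'ft_force': array([-0.2081, -0.4381, -0.9688]), 'ft_torque': array([-0.0052,  0.0269, -0.0352]), 'grasp_force': 0.0, 'grip_width': 0.08520531112359897}
```

View pics/scene0.png

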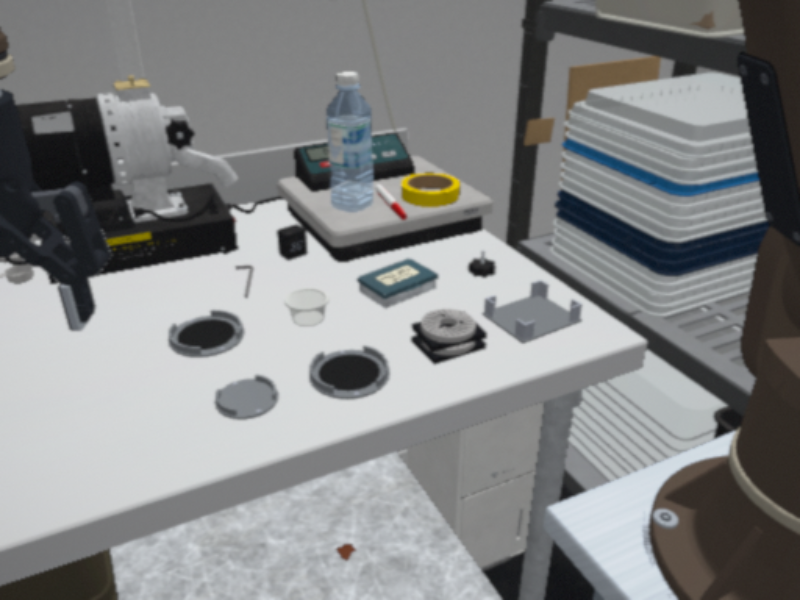

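View pics/top0.png

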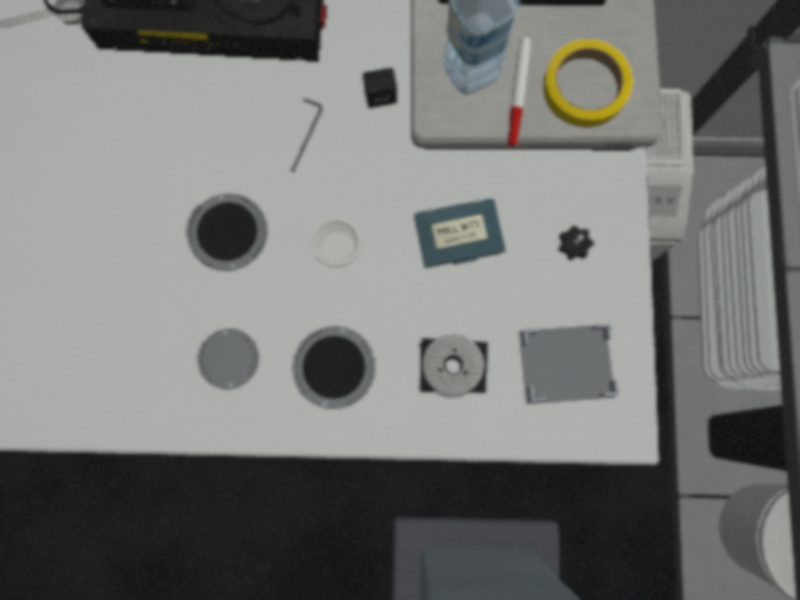

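The pictures show, in the 800x600 top view: stack (454,365), rack (568,364), knob (576,243), large nests (334,367) and (227,232), knob nest (228,358), tin (460,232), a cup at (336,244). Next: enlarge and measure.

```bash
cat > h.py <<'E'
from plant import robot
import cv2,numpy as np
from scipy.spatial.transform import Rotation as R
np.set_printoptions(precision=4,suppress=True)
def cam(n):
    c=robot.calibration(n);o=np.array(c["orientation"])
    return c["intrinsics"],np.array(c["eye"]),R.from_quat(np.r_[o[1:],o[0]]).as_matrix()
def ray(n,uv,z):
    K,e,M=cam(n);uv=np.atleast_2d(uv).astype(float)
    d=np.c_[uv,np.ones(len(uv))]@np.linalg.inv(K).T@M.T
    return e+d*((z-e[2])/d[:,2])[:,None]
def proj(n,p):
    K,e,M=cam(n);q=(np.atleast_2d(p)-e)@M@K.T;return q[:,:2]/q[:,2:]
def tip():
    s=robot.observe();o=s["eef_rot"];return s,R.from_quat(np.r_[o[1:],o[0]]).as_matrix()
E
python3 - <<'E'
from h import *
im=robot.camera("top")[:,:,::-1].copy();np.save("top0.npy",im)
c=im[115:270,110:410];cv2.imwrite("pics/topcrop.png",cv2.resize(c,None,fx=2.66,fy=2.66,interpolation=cv2.INTER_CUBIC))
g=im.mean(2)
def m(name,x0,y0,x1,y1,lo,hi,z):
    # coordinates in 800x600 view
    a=[int(v*.64) for v in(x0,y0,x1,y1)]
    k=((g>lo)&(g<hi)).astype(np.uint8);w=np.zeros_like(k);w[a[1]:a[3],a[0]:a[2]]=k[a[1]:a[3],a[0]:a[2]]
    cs=max(cv2.findContours(w,0,2)[0],key=cv2.contourArea)
    P=ray("top",cs[:,0,:],z)[:,:2].astype(np.float32)
    r=cv2.minAreaRect(P*1000);(cx,cy),rad=cv2.minEnclosingCircle(P*1000)
    M=cv2.moments(P.reshape(-1,1,2)*1000)
    print(name,np.round(r[0]),np.round(r[1]),round(r[2],1),"circ",round(cx),round(cy),round(rad,1),"cen",round(M['m10']/M['m00'],1),round(M['m01']/M['m00'],1))
m("nestL_out",285,315,385,420,0,150,.010)
m("nestF_out",180,185,275,280,0,150,.010)
m("nestL_floor",285,315,385,420,0,60,.004)
m("nestF_floor",180,185,275,280,0,60,.004)
m("knobnest",190,320,265,395,0,150,.006)
m("rack",510,315,625,412,0,150,.004)
m("plates",412,325,495,405,0,150,.02)
m("disc_b",412,325,495,405,75,255,.035) 
m("knob",550,218,600,268,0,120,.008)
m("tin",405,190,515,275,0,130,.025)
m("cup",310,218,362,272,0,170,.0)
E
```

```text
nestL_out [431. 244.] [98. 99.] 1.2 circ 430 245 50.3 cen 430.1 244.6
nestF_out [594. 382.] [100.  99.] 29.1 circ 593 383 51.6 cen 593.5 382.3
nestL_floor [431. 246.] [73. 71.] 1.7 circ 431 245 36.6 cen 430.8 245.3
nestF_floor [596. 384.] [73. 71.] 46.2 circ 596 384 36.6 cen 595.8 383.8
knobnest [438. 372.] [73. 73.] 3.2 circ 438 372 37.6 cen 438.0 372.0
rack [440. -34.] [ 89. 111.] 5.5 circ 440 -34 68.7 cen 440.1 -33.2
plates [433. 103.] [82. 74.] 88.9 circ 433 103 49.6 cen 433.3 103.7
disc_b [434. 105.] [90. 95.] 1.1 circ 434 105 65.4 cen 434.2 105.6
knob [589. -47.] [40. 43.] 44.2 circ 588 -46 22.7 cen 587.9 -45.6
tin [592.  97.] [ 73. 100.] 12.1 circ 593 98 58.6 cen 593.1 97.8
cup [582. 249.] [63. 61.] 20.2 circ 583 249 32.3 cen 582.7 248.5
```

View pics/topcrop.png

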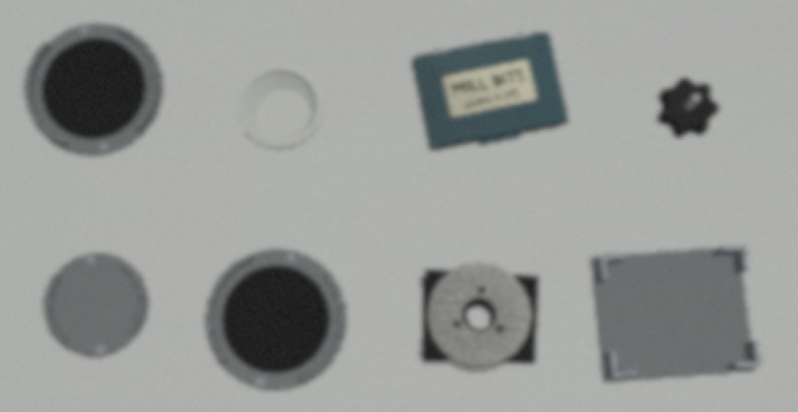

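The crop shows the plates' long side along world y and the rack turned a few degrees. The notches are faint from above, so I'll enlarge the scene view.

```bash
python3 - <<'E'
from h import *
im=robot.camera("scene")[:,:,::-1].copy();np.save("scene0.npy",im)
c=im[185:275,95:385];cv2.imwrite("pics/scenecrop.png",cv2.resize(c,None,fx=2.75,fy=4,interpolation=cv2.INTER_CUBIC))
# rim profile: brightness in top view around each nest, at rim radius on height of rim top and floor
t=np.load("top0.npy").mean(2)
for n,(x,y),r in(("L",(430,245),46),("F",(594.5,383),46),("K",(438,372),34)):
    for nm,g in(("top",t),("scene",im.mean(2))):
        a=np.radians(np.arange(0,360,15));z=.013 if r>40 else .011
        p=np.c_[x/1e3+r/1e3*np.cos(a),y/1e3+r/1e3*np.sin(a),a*0+z]
        q=proj(nm,p).astype(np.float32);v=cv2.remap(g.astype(np.float32),q[:,0][:,None],q[:,1][:,None],1)[:,0]
        print(n,nm,v.round().astype(int))
E
```

```text
L top [112 115 105 106 108 108 108 109 108 108 114 125 113 112 104 105 108 102
 106 111 106 108 113 127]
L scene [218 217 148 136 131 123 127 114  89  51  36  40  46  77 118 118 147 164
 171 173 172 193 218 218]
F top [124 135 131 129  97 101 104 112 116 108 101 106 107 127 106 102  95  98
  99 102 101 102 103 118]
F scene [217 216 216 214 134 119 123 131  92  85  88  34  38  42  81  95 124 162
 185 176 180 176 177 213]
K top [120 129 121 125 116 119 119 121 117 117 114 119 111 124 110 111 102 102
 102 107 108 109 112 117]
K scene [217 217 216 215 163 137 126 128 127 127 134 134 135 133 133 100 130 186
 197 194 192 188 213 217]
```

View pics/scenecrop.png

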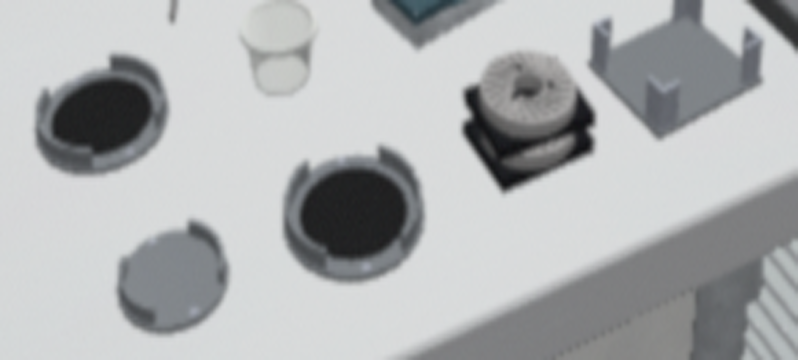

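Scene crop: notches visible on all three nests facing roughly ±x; the stack is tidy. Now fine notch angles and where the open fingertips are relative to the TCP.

```bash
python3 - <<'E'
from h import *
im=np.load("scene0.npy");g=im.mean(2).astype(np.float32)
for n,(x,y),r,z in(("L",(430,245),48,.014),("F",(594.5,383),48,.014),("K",(438,372),35.5,.012)):
    d=np.arange(-75,76,5);a=np.radians(d)
    # mid-height of the rim wall, to see wall vs table
    p=np.c_[x/1e3+r/1e3*np.cos(a),y/1e3+r/1e3*np.sin(a),a*0+z-.003]
    q=proj("scene",p).astype(np.float32);v=cv2.remap(g,q[:,0][:,None],q[:,1][:,None],1)[:,0]
    print(n,[f"{i}:{int(j)}" for i,j in zip(d,v)])
s,M=tip();t=s["tcp_pos"];print(t,M[:,1])
# points: tcp, finger tips for setback 0 and 13 mm
for b in(0,.0085,.013):
  for sg in(-1,1):print(b,sg,proj("scene",t+M[:,1]*sg*.05-M[:,2]*b))
c=im[110:220,0:90];cv2.imwrite("pics/grip.png",cv2.resize(c,None,fx=5.4,fy=5.4,interpolation=cv2.INTER_CUBIC))
E
```

```text
L ['-75:179', '-70:170', '-65:164', '-60:162', '-55:162', '-50:163', '-45:176', '-40:212', '-35:217', '-30:217', '-25:218', '-20:217', '-15:217', '-10:217', '-5:217', '0:217', '5:217', '10:217', '15:217', '20:204', '25:160', '30:143', '35:135', '40:142', '45:145', '50:148', '55:153', '60:149', '65:144', '70:143', '75:136']
F ['-75:188', '-70:182', '-65:179', '-60:178', '-55:175', '-50:174', '-45:164', '-40:162', '-35:158', '-30:158', '-25:156', '-20:171', '-15:211', '-10:216', '-5:216', '0:216', '5:216', '10:216', '15:216', '20:216', '25:216', '30:216', '35:216', '40:215', '45:202', '50:158', '55:141', '60:137', '65:135', '70:137', '75:143']
K ['-75:198', '-70:195', '-65:192', '-60:190', '-55:184', '-50:180', '-45:175', '-40:173', '-35:176', '-30:203', '-25:216', '-20:217', '-15:216', '-10:216', '-5:216', '0:216', '5:216', '10:216', '15:217', '20:216', '25:215', '30:215', '35:215', '40:216', '45:214', '50:202', '55:169', '60:156', '65:149', '70:154', '75:155']
[0.2812 0.5579 0.2308] [ 0.4501  0.893  -0.0009]
0 -1 [[ 58.1762 215.8857]]
0 1 [[-27.9858 215.6916]]
0.0085 -1 [[ 56.486  209.6036]]
0.0085 1 [[-30.3941 209.4366]]
0.013 -1 [[ 55.5796 206.2346]]
0.013 1 [[-31.6857 206.0823]]
```

View pics/grip.png

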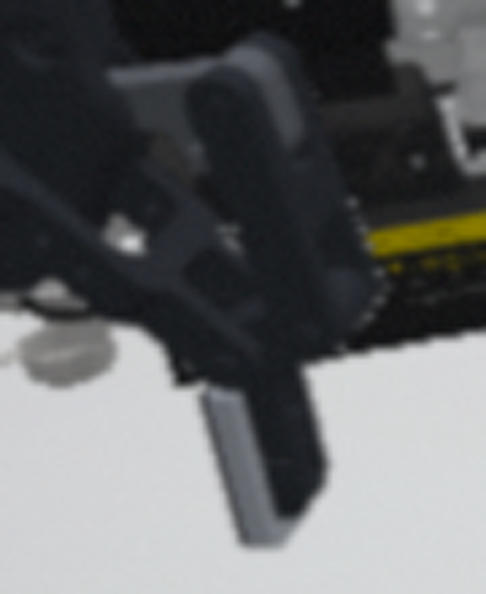

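Fingertip sits about 13 mm behind the TCP when open, as stated (tip at pixel (49,211) in the scene). Notch axes: near nest −10°, far nest +15°, knob nest +10°. Moving toward the stack.

move_arm:
  increments:
    - [[-340, -337, 70], [0, 0, 1.103], 85]
    - [[-340, -337, 70], [0, 0, 1.103], 85]
    - [[-340, -337, 70], [0, 0, 1.103], 85]
    - [[-340, -337, 70], [0, 0, 1.103], 85]
    - [[-340, -337, 70], [0, 0, 1.103], 85]
    - [[-340, -337, 70], [0, 0, 1.103], 85]
    - [[-340, -337, 70], [0, 0, 1.103], 85]
    - [[-340, -337, 70], [0, 0, 1.103], 85]
    - [[-340, -337, 70], [0, 0, 1.103], 85]
    - [[-340, -337, 70], [0, 0, 1.103], 85]

```text
time: 1.2
tcp_pos: [0.4336, 0.1008, 0.1611]
eef_rot: [0.0, 0.708, 0.706, -0.0]
ft_force: [0.9, 0.1, -0.4]
grip_width: 0.0846
grasp_force: 0.0
```

```bash
python3 - <<'E'
from h import *
for n,z,(x0,y0,x1,y1) in(("top",.035,(255,195,330,270)),("scene",.035,(255,190,320,240))):
    im=np.load(n+"0.npy")[y0:y1,x0:x1].astype(float)
    if n=="top":
        g=im.mean(2).astype(np.uint8);big=cv2.resize(g,None,fx=6,fy=6,interpolation=cv2.INTER_CUBIC)
        c=cv2.HoughCircles(big,cv2.HOUGH_GRADIENT,1,300,param1=80,param2=15,minRadius=100,maxRadius=135)
        print(c); u=c[0,0,:2]/6+[x0,y0]-.4;print(ray(n,u,z), c[0,0,2]/6/478*(.9-.035))
        k=(g<60).astype(np.uint8);pts=np.argwhere(k)[:,::-1]
        h=cv2.convexHull(pts.astype(np.int32));P=ray(n,h[:,0,:]+[x0,y0],.0255)[:,:2]*1000
        print("plates",cv2.minAreaRect(P.astype(np.float32)));print(P.round())
E
```

```text
NoneTraceback (most recent call last):
  File "<stdin>", line 7, in <module>
TypeError: 'NoneType' object is not subscriptable
```

```bash
python3 - <<'E'
from h import *
im=np.load("top0.npy");g=im.mean(2)
print(g[234,255:330].astype(int));print(g[195:270,290].astype(int))
b=cv2.GaussianBlur(g,(0,0),1)
k=((b>60)&(b<158)).astype(np.uint8);w=np.zeros_like(k);w[200:265,260:325]=k[200:265,260:325]
w=cv2.morphologyEx(w,cv2.MORPH_OPEN,np.ones((7,7)));c=max(cv2.findContours(w,0,1)[0],key=cv2.contourArea)
e=cv2.fitEllipse(c);print(e,ray("top",[e[0]],.035),min(e[1])/2/478*.865)
ys,xs=np.nonzero(b[200:265,260:325]<60);h=cv2.convexHull(np.c_[xs+260,ys+200].astype(np.int32))[:,0]
P=(ray("top",h,.0255)[:,:2]*1000).astype(np.float32);print("plates",cv2.minAreaRect(P))
E
```

```text
[172 173 175 174 175 175 173 174 175 174 174 173 165 139  97  88 109 123
 128 128 132 134 134 132 130 127 127 126 112  97 120 154 170 173 173 174
 173 166 143 103  82 101 121 131 127 128 130 131 133 135 136 136 137 133
 116  92 111 148 167 175 175 174 174 175 174 174 174 174 174 172 174 172
 175 173 174]
[175 174 175 174 175 174 173 174 176 175 175 175 174 175 174 174 175 171
 161 150 143 138 136 135 133 137 131 118  98  95 107 102  77  50  72 120
 155 171 174 174 174 172 162 139 118 120 126 128 131 130 129 131 136 137
 136 133 128 120 125 141 160 173 174 174 175 175 174 175 174 176 173 174
 174 174 175]
((289.66943359375, 233.72862243652344), (40.58958053588867, 46.406578063964844), 92.44381713867188) [[0.4324 0.1044 0.035 ]] 0.036725927995338595
plates ((433.61541748046875, 103.03204345703125), (56.48538589477539, 73.22764587402344), 0.8755342960357666)
```

move_arm:
  increments:
    - [[3, 0, 40], [0, 0, 0], 85]
    - [[3, 0, 80], [0, 0, 0], 85]
    - [[3, 0, 115], [0, 0, 0], 85]
    - [[3, 0, 130], [0, 0, 0], 85]
    - [[3, 0, 142], [0, 0, 0], 85]
    - [[3, 0, 142], [0, 0, 0], 85]
    - [[3, 0, 142], [0, 0, 0], 60]
    - [[3, 0, 142], [0, 0, 0], 60]
    - [[3, 0, 142], [0, 0, 0], 60]
    - [[3, 0, 142], [0, 0, 0], 60]

```text
time: 2.2
tcp_pos: [0.4337, 0.1073, 0.0208]
eef_rot: [0.0, 0.707, 0.707, 0.001]
ft_force: [-2.6, -1.7, 10.9]
grip_width: 0.0655
grasp_force: 63.3
```

```bash
python3 - <<'E'
from h import *
im=robot.camera("scene")[:,:,::-1];s,M=tip();print(s["tcp_pos"],s["grip_width"],s["grasp_force"],s["ft_force"])
cv2.imwrite("pics/a.png",cv2.resize(im[160:250,230:350],None,fx=5,fy=5,interpolation=cv2.INTER_CUBIC))
E
```

```text
[0.4337 0.1072 0.0208] 0.0652709096744258 63.32796909380704 [-2.8858 -1.3618 10.7551]
```

View pics/a.png

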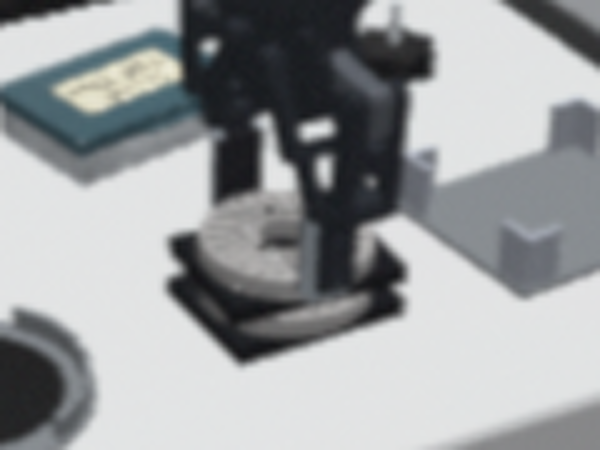

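```bash
python3 - <<'E'
from h import *
f=lambda n,p:((proj(n,p)-[230,160])*5).round()
t=robot.observe()["tcp_pos"]
print("rim -x",f("scene",[.398,.104,.035]),"rim +y",f("scene",[.433,.139,.035]),"rim -y",f("scene",[.433,.069,.035]),"cen",f("scene",[.433,.104,.035]))
print("fingertip",f("scene",t+[-.035,.011,.0085]),f("scene",t+[-.035,-.011,.0085]))
im=robot.camera("top")[:,:,::-1]
cv2.imwrite("pics/b.png",cv2.resize(im[190:280,230:350],None,fx=5,fy=5,interpolation=cv2.INTER_CUBIC))
print(robot.observe())
E
```

```text
rim -x [[332. 269.]] rim +y [[210. 248.]] rim -y [[362. 207.]] cen [[287. 227.]]
fingertip [[299. 290.]] [[347. 276.]]
{'time': 2.3, 'q': array([-0.5859,  0.4819,  0.2931,  2.2283, -0.3037,  0.4659, -0.0507]), 'joint_velocities': array([ 0.001 ,  0.0025,  0.0002,  0.0004,  0.0006, -0.0003, -0.0003]), 'joint_torque': array([ -0.4183, -48.2224,   3.5361, -15.2755,  -0.3649,  -1.1558,
        -0.1023]), 'tcp_pos': array([0.4337, 0.1073, 0.0208]), 'eef_rot': array([0.0002, 0.7067, 0.7075, 0.0008]), 'ft_force': array([-2.5951, -1.9778, 11.6726]), 'ft_torque': array([-0.4453,  0.7899,  0.0889]), 'grasp_force': 63.33101362455636, 'grip_width': 0.06562748646116717}
```

View pics/b.png

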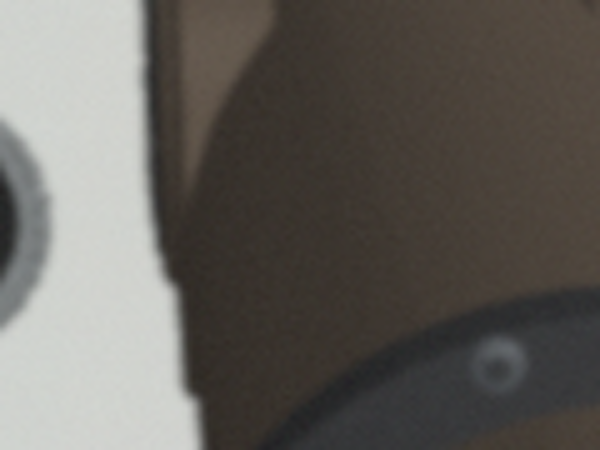

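Scene crop: the fingers hold the disc across its rim (finger bottom at about (325,293) in the crop); the top view is hidden by the arm. Lift a little.

move_arm:
  increments:
    - [[3, 0, -3], [0, 0, 0], 60]
    - [[3, 0, -6], [0, 0, 0], 60]
    - [[3, 0, -15], [0, 0, 0], 60]
    - [[3, 0, -25], [0, 0, 0], 60]
    - [[3, 0, -40], [0, 0, 0], 60]
    - [[3, 0, -60], [0, 0, 0], 60]
    - [[3, 0, -60], [0, 0, 0], 60]

```text
time: 3.0
tcp_pos: [0.4347, 0.1106, 0.0818]
eef_rot: [0.001, 0.707, 0.707, 0.002]
ft_force: [1.7, 0.1, -1.5]
grip_width: 0.0656
grasp_force: 66.1
```

```bash
python3 - <<'E'
from h import *
im=robot.camera("scene")[:,:,::-1];s,M=tip();print(s["tcp_pos"],s["grip_width"],s["grasp_force"],s["ft_force"],s["ft_torque"])
cv2.imwrite("pics/c.png",cv2.resize(im[130:250,230:350],None,fx=5,fy=5,interpolation=cv2.INTER_CUBIC))
E
```

```text
[0.4342 0.1106 0.0807] 0.06547456508710459 66.13072228152305 [ 0.1949  0.031  -2.9808] [ 0.0349 -0.0056  0.0534]
```

View pics/c.png

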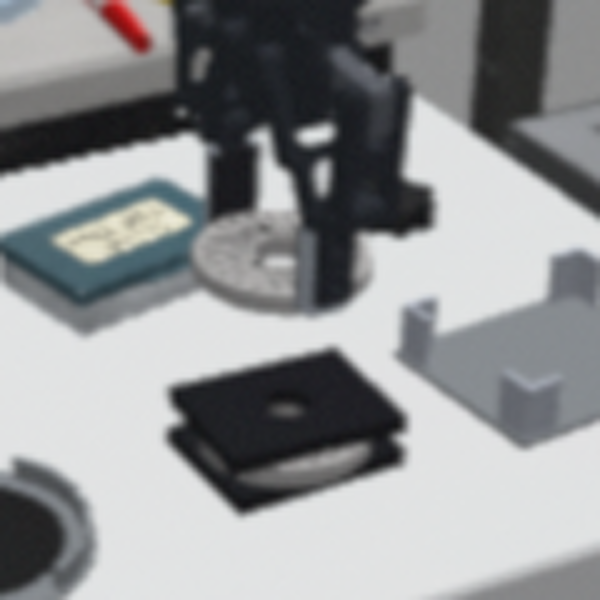

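The disc is held level and plate_b is undisturbed. Carry it over to the far nest.

move_arm:
  increments:
    - [[20, 10, -30], [0, 0, 0], 60]
    - [[60, 34, -50], [0, 0, -0.05], 60]
    - [[100, 58, -50], [0, 0, -0.12], 60]
    - [[140, 82, -50], [0, 0, -0.18], 60]
    - [[180, 105, -50], [0, 0, -0.22], 60]
    - [[220, 128, -50], [0, 0, -0.262], 60]
    - [[255, 147, -50], [0, 0, -0.262], 60]
    - [[275, 159, -50], [0, 0, -0.262], 60]
    - [[275, 159, -50], [0, 0, -0.262], 60]
    - [[275, 159, -50], [0, 0, -0.262], 60]

```text
time: 4.05
tcp_pos: [0.5914, 0.3847, 0.1279]
eef_rot: [-0.0, 0.608, 0.794, -0.001]
ft_force: [-0.0, -1.2, -1.2]
grip_width: 0.0654
grasp_force: 67.0
```

```bash
python3 - <<'E'
from h import *
im=robot.camera("scene")[:,:,::-1];s,M=tip();print(s["tcp_pos"],s["grip_width"],M[:,1],s["ft_force"])
print(proj("scene",[[.5945,.383,.004],s["tcp_pos"]]))
cv2.imwrite("pics/d.png",cv2.resize(im[90:250,60:260],None,fx=3.5,fy=3.5,interpolation=cv2.INTER_CUBIC))
E
```

```text
[0.5915 0.3839 0.1283] 0.06532172299902954 [ 0.9658  0.2591 -0.0017] [ 0.3143 -0.488  -2.0002]
[[132.4117 212.8712]
 [123.3277 160.0122]]
```

move_arm:
  increments:
    - [[1, 3, 30], [0, 0, 0], 60]
    - [[1, 3, 60], [0, 0, 0], 60]
    - [[1, 3, 90], [0, 0, 0], 60]
    - [[1, 3, 108], [0, 0, 0], 60]
    - [[1, 3, 116], [0, 0, 0], 60]
    - [[1, 3, 120], [0, 0, 0], 60]
    - [[1, 3, 123], [0, 0, 0], 60]
    - [[1, 3, 125], [0, 0, 0], 60]
    - [[1, 3, 126], [0, 0, 0], 60]
    - [[1, 3, 126], [0, 0, 0], 60]

```text
time: 5.1
tcp_pos: [0.5948, 0.3872, 0.0038]
eef_rot: [0.0, 0.608, 0.794, 0.0]
ft_force: [-0.1, -0.5, -0.8]
grip_width: 0.0657
grasp_force: 67.0
```

```bash
python3 - <<'E'
from h import *
im=robot.camera("scene")[:,:,::-1];s,M=tip();print(s["tcp_pos"],s["grip_width"],M[:,1],s["ft_force"])
cv2.imwrite("pics/e.png",cv2.resize(im[130:240,70:200],None,fx=5,fy=5,interpolation=cv2.INTER_CUBIC))
E
```

```text
[0.5948 0.3873 0.0038] 0.0653095947911612 [0.9656 0.26   0.0006] [-1.5333 -0.1081 -1.3055]
```

View pics/e.png

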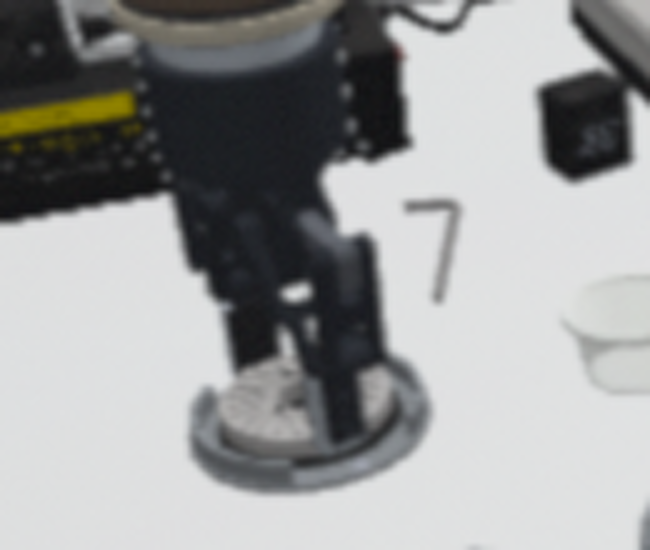

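The disc is inside the rim, a few mm above the floor. Ease it down until there's contact.

move_arm:
  increments:
    - [[0, 0, 1], [0, 0, 0], 60]
    - [[0, 0, 2], [0, 0, 0], 60]
    - [[0, 0, 3], [0, 0, 0], 60]
    - [[0, 0, 4], [0, 0, 0], 60]
    - [[0, 0, 4], [0, 0, 0], 60]

```text
time: 5.65
tcp_pos: [0.5946, 0.387, -0.0004]
eef_rot: [-0.0, 0.608, 0.794, 0.0]
ft_force: [-1.0, -0.3, 2.9]
grip_width: 0.0658
grasp_force: 67.5
```

move_arm:
  increments:
    - [[0, 0, 0.5], [0, 0, 0], 60]
    - [[0, 0, 0.5], [0, 0, 0], 60]
    - [[0, 0, 0.5], [0, 0, 0], 75]
    - [[0, 0, 0.5], [0, 0, 0], 85]
    - [[0, 0, 0.5], [0, 0, 0], 85]
    - [[0, 0, 0.5], [0, 0, 0], 85]
    - [[0, 0, -10], [0, 0, 0], 85]
    - [[0, 0, -40], [0, 0, 0], 85]
    - [[0, 0, -80], [0, 0, 0], 85]
    - [[0, 0, -130], [0, 0, 0], 85]

```text
time: 6.65
tcp_pos: [0.5936, 0.3864, 0.1298]
eef_rot: [-0.0, 0.608, 0.794, -0.001]
ft_force: [-0.0, -0.1, -0.6]
grip_width: 0.0848
grasp_force: 0.0
```

move_arm:
  increments:
    - [[-35, -34, 0], [0, 0, 0.05], 85]
    - [[-70, -69, 0], [0, 0, 0.1], 85]
    - [[-105, -103, 0], [0, 0, 0.15], 85]
    - [[-140, -138, 0], [0, 0, 0.2], 85]
    - [[-175, -172, 0], [0, 0, 0.262], 85]
    - [[-205, -202, 0], [0, 0, 0.262], 85]
    - [[-232, -228, 0], [0, 0, 0.262], 85]
    - [[-232, -228, 0], [0, 0, 0.262], 85]
    - [[-232, -228, 0], [0, 0, 0.262], 85]

```text
time: 7.55
tcp_pos: [0.4351, 0.1035, 0.1302]
eef_rot: [0.0, 0.707, 0.707, 0.001]
ft_force: [0.2, 0.1, 0.3]
grip_width: 0.0849
grasp_force: 0.0
```

```bash
python3 - <<'E'
from h import *
im=robot.camera("scene")[:,:,::-1];s,M=tip();print(s["tcp_pos"],s["grip_width"],M[:,1])
c=im[130:250,230:350];cv2.imwrite("pics/f.png",cv2.resize(c,None,fx=5,fy=5,interpolation=cv2.INTER_CUBIC))
# black plate_b top hull, corners in world at z=.0255
g=cv2.GaussianBlur(im.mean(2),(0,0),.7);w=np.zeros(g.shape,np.uint8);w[196:240,255:318]=(g<90)[196:240,255:318]
cs=max(cv2.findContours(w,0,1)[0],key=cv2.contourArea)[:,0]
for nm,d in(("L",[-1,0]),("R",[1,0]),("T",[0,-1])):
    q=cs[np.argmax(cs@d)];print(nm,q,ray("scene",q,.0255))
for sx in(-30,30):
  for sy in(-39,39):print(sx,sy,proj("scene",[.4335+sx/1e3,.1035+sy/1e3,.0255]))
E
```

```text
[0.4356 0.1044 0.1301] 0.08495437621756449 [1.     0.0008 0.0017]
L [264 216] [[0.4321 0.1571 0.0255]]
R [310 214] [[0.398  0.0722 0.0255]]
T [296 200] [[0.4565 0.0694 0.0255]]
-30 -39 [[311.7669 211.7217]]
-30 39 [[277.4995 221.4182]]
30 -39 [[296.2887 197.9372]]
30 39 [[263.2962 206.7004]]
```

View pics/f.png

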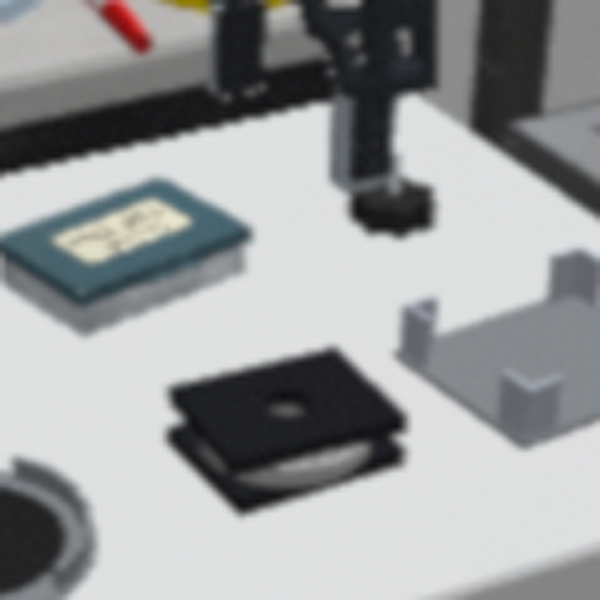

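The plate lies where expected (corners at crop (170,390), (335,350), (405,415)). Descend and grip it.

move_arm:
  increments:
    - [[0, -2, 40], [0, 0, 0], 85]
    - [[0, -2, 75], [0, 0, 0], 85]
    - [[0, -2, 100], [0, 0, 0], 85]
    - [[0, -2, 110], [0, 0, 0], 85]
    - [[0, -2, 115], [0, 0, 0], 85]
    - [[0, -2, 115], [0, 0, 0], 85]
    - [[0, -2, 115], [0, 0, 0], 50]
    - [[0, -2, 115], [0, 0, 0], 50]
    - [[0, -2, 115], [0, 0, 0], 50]
    - [[0, -2, 115], [0, 0, 0], 50]

```text
time: 8.6
tcp_pos: [0.4336, 0.1042, 0.0157]
eef_rot: [0.0, 0.707, 0.707, 0.001]
ft_force: [-2.3, 0.0, 13.5]
grip_width: 0.0577
grasp_force: 60.9
```

move_arm:
  increments:
    - [[0, 0, -2], [0, 0, 0], 50]
    - [[0, 0, -4], [0, 0, 0], 50]
    - [[0, 0, -8], [0, 0, 0], 50]
    - [[0, 0, -15], [0, 0, 0], 50]
    - [[0, 0, -30], [0, 0, 0], 50]
    - [[0, 0, -60], [0, 0, 0], 50]
    - [[0, 0, -60], [0, 0, 0], 50]

```text
time: 9.3
tcp_pos: [0.4345, 0.1042, 0.0772]
eef_rot: [0.001, 0.707, 0.707, 0.002]
ft_force: [0.8, 0.2, -0.7]
grip_width: 0.0575
grasp_force: 64.1
```

```bash
python3 - <<'E'
from h import *
im=robot.camera("scene")[:,:,::-1];s,M=tip();print(s["tcp_pos"],s["grip_width"],s["grasp_force"],M[:,1])
c=im[130:250,230:350];cv2.imwrite("pics/g.png",cv2.resize(c,None,fx=5,fy=5,interpolation=cv2.INTER_CUBIC))
E
```

```text
[0.4339 0.1042 0.076 ] 0.05732590594682835 64.09958839416504 [1.     0.0011 0.0033]
```

View pics/g.png

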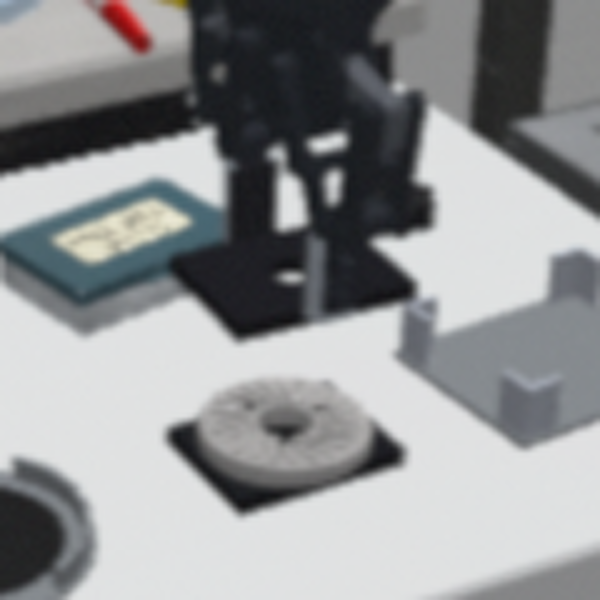

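plate_b is held level, disc_a and plate_a are intact. Refine the rack centre from the scene view (tall angles bias the top view).

```bash
python3 - <<'E'
from h import *
g=cv2.GaussianBlur(np.load("scene0.npy").mean(2),(0,0),.7)
w=np.zeros(g.shape,np.uint8);w[180:225,305:378]=((g>60)&(g<178))[180:225,305:378]
cs=max(cv2.findContours(w,0,1)[0],key=cv2.contourArea)[:,0]
pts=[]
for nm,d in(("L",[-1,.3]),("R",[1,.3]),("B",[0.15,1])):
    q=cs[np.argmax(cs@np.array(d))];p=ray("scene",q,.001)[0];print(nm,q,p[:2]);pts.append(p[:2])
L,Rr,B=pts;print("centre",(L+Rr)/2,"sides",np.linalg.norm(L-B),np.linalg.norm(Rr-B),"ang",np.degrees(np.arctan2(*(L-B)[::-1])),np.degrees(np.arctan2(*(B-Rr)[::-1]))-90)
# top view floor only: gray band, edges in the middle of each side
t=np.load("top0.npy").mean(2).astype(np.float32)
c=np.array([.440,-.032]);a=np.radians(5)
for nm,u,s in(("x+",[1,0],0),("x-",[-1,0],0),("y+",[0,1],0),("y-",[0,-1],0)):
    out=[]
    for off in(-.015,0,.015):
        u_=np.array(u);v_=np.array([-u_[1],u_[0]]);Rm=np.array([[np.cos(a),-np.sin(a)],[np.sin(a),np.cos(a)]])
        r=np.arange(.03,.065,.0005);P=c+(r[:,None]*u_+off*v_)@Rm.T
        q=proj("top",np.c_[P,r*0+.003]).astype(np.float32);vv=cv2.remap(t,q[:,:1],q[:,1:],1)[:,0]
        out.append(r[np.argmax(vv>142)])
    print(nm,np.array(out)*1000)
E
```

```text
L [309 201] [0.4747 0.0244]
R [371 205] [ 0.4014 -0.0856]
B [336 219] [0.3899 0.0131]
centre [ 0.4381 -0.0306] sides 0.08558394925231826 0.09934347241402999 ang 7.549161737746305 6.677953067416951
x+ [44.  44.5 44. ]
x- [44.5 44.5 44. ]
y+ [52.5 52.5 52.5]
y- [54.5 54.5 54. ]
```

move_arm:
  increments:
    - [[-20, 1, -20], [0, 0, 0], 50]
    - [[-60, 3, -25], [0, 0, -0.04], 50]
    - [[-100, 5, -25], [0, 0, -0.087], 50]
    - [[-136, 5.5, -25], [0, 0, -0.087], 50]
    - [[-136, 5.5, -25], [0, 0, -0.087], 50]
    - [[-136, 5.5, -25], [0, 0, -0.087], 50]
    - [[-136, 5.5, 20], [0, 0, -0.087], 50]
    - [[-136, 5.5, 40], [0, 0, -0.087], 50]
    - [[-136, 5.5, 40], [0, 0, -0.087], 50]

```text
time: 10.25
tcp_pos: [0.4362, -0.0309, 0.032]
eef_rot: [-0.002, 0.675, 0.738, -0.002]
ft_force: [0.3, -0.1, -1.2]
grip_width: 0.0574
grasp_force: 64.3
```

```bash
python3 - <<'E'
from h import *
im=robot.camera("scene")[:,:,::-1];s,M=tip();print(s["tcp_pos"],s["grip_width"],M[:,1],s["ft_force"])
c=im[120:240,280:400];cv2.imwrite("pics/h.png",cv2.resize(c,None,fx=5,fy=5,interpolation=cv2.INTER_CUBIC))
E
```

```text
[ 0.4372 -0.0312  0.0333] 0.05768966517379718 [ 0.996   0.0893 -0.0035] [ 0.5266 -0.7072 -0.4017]
```

View pics/h.png

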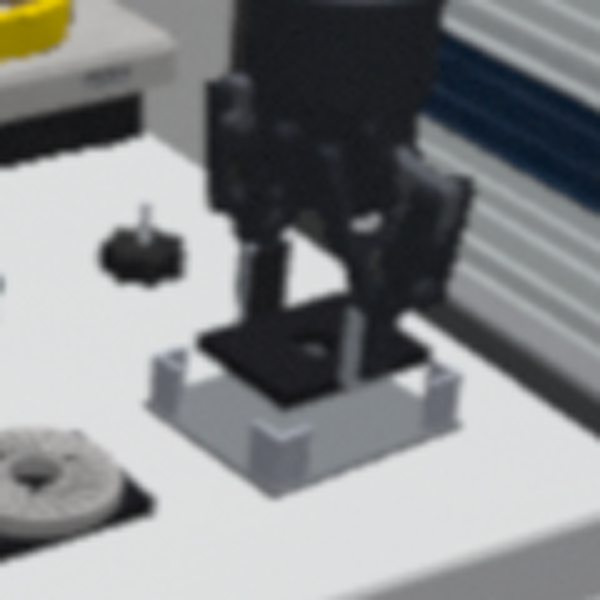

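Plate hovers just above the rack's angles, aligned. Lower it slowly.

move_arm:
  increments:
    - [[0, 1.5, 3], [0, 0, 0], 50]
    - [[0, 1.5, 8], [0, 0, 0], 50]
    - [[0, 1.5, 14], [0, 0, 0], 50]
    - [[0, 1.5, 20], [0, 0, 0], 50]
    - [[0, 1.5, 25], [0, 0, 0], 50]
    - [[0, 1.5, 27], [0, 0, 0], 50]
    - [[0, 1.5, 28], [0, 0, 0], 50]
    - [[0, 1.5, 29], [0, 0, 0], 50]
    - [[0, 1.5, 30], [0, 0, 0], 50]
    - [[0, 1.5, 30], [0, 0, 0], 50]

```text
time: 11.3
tcp_pos: [0.4399, -0.0321, 0.0043]
eef_rot: [0.0, 0.675, 0.737, 0.0]
ft_force: [0.8, 0.0, -0.4]
grip_width: 0.0581
grasp_force: 64.3
```

move_arm:
  increments:
    - [[0, 0, 1], [0, 0, 0], 50]
    - [[0, 0, 1.5], [0, 0, 0], 50]
    - [[0, 0, 2], [0, 0, 0], 50]
    - [[0, 0, 2.5], [0, 0, 0], 50]
    - [[0, 0, 2.5], [0, 0, 0], 50]

```text
time: 11.8
tcp_pos: [0.4399, -0.0321, 0.0023]
eef_rot: [-0.0, 0.675, 0.737, 0.0]
ft_force: [-2.6, 0.4, 11.5]
grip_width: 0.0577
grasp_force: 65.7
```

move_arm:
  increments:
    - [[0, 0, 0], [0, 0, 0], 70]
    - [[0, 0, 0], [0, 0, 0], 80]
    - [[0, 0, 0], [0, 0, 0], 80]
    - [[0, 0, 0], [0, 0, 0], 80]
    - [[0, 0, -10], [0, 0, 0], 80]
    - [[0, 0, -40], [0, 0, 0], 80]
    - [[0, 0, -80], [0, 0, 0], 80]
    - [[0, 0, -110], [0, 0, 0], 80]

```text
time: 12.6
tcp_pos: [0.4398, -0.0324, 0.1141]
eef_rot: [0.0, 0.676, 0.737, 0.0]
ft_force: [0.6, 0.7, -1.2]
grip_width: 0.08
grasp_force: 0.0
```

```bash
python3 - <<'E'
from h import *
im=robot.camera("scene")[:,:,::-1].copy();np.save("s1.npy",im);s,M=tip();print(s["tcp_pos"],s["grip_width"],M[:,1])
g=cv2.GaussianBlur(im.mean(2),(0,0),.6)
# plate in rack: dark blob
def blob(x0,y0,x1,y1,lo,hi,z,k=0):
    w=np.zeros(g.shape,np.uint8);w[y0:y1,x0:x1]=((g>lo)&(g<hi))[y0:y1,x0:x1]
    cs=max(cv2.findContours(w,0,1)[0],key=cv2.contourArea)[:,0]
    P=(ray("scene",cs,z)[:,:2]*1000).astype(np.float32);print(cv2.contourArea(cs),cv2.minAreaRect(P));return cs
blob(305,185,378,225,0,60,.012)
cs=blob(258,195,320,240,95,190,.0175)
print("pred disc_a box",proj("scene",[[.433,.139,.0175],[.433,.069,.0175],[.398,.104,.0175],[.468,.104,.0175]]))
print("disc u-range",cs.min(0),cs.max(0))
E
```

```text
[ 0.442  -0.0326  0.1176] 0.07976015848639323 [0.9962 0.0866 0.0058]
439.0 ((433.1687316894531, -26.774581909179688), (64.4118423461914, 81.53765106201172), 3.0547609329223633)
850.0 ((420.496337890625, 115.60042572021484), (83.85875701904297, 84.18548583984375), 1.9459304809570312)
pred disc_a box [[271.8172 216.9282]
 [301.8781 208.5931]
 [295.9555 221.3375]
 [278.6891 204.5715]]
disc u-range [262 206] [311 233]
```

move_arm:
  increments:
    - [[35, 2, 0], [0, 0, 0.02], 85]
    - [[75, 3, 0], [0, 0, 0.06], 85]
    - [[110, 4, 0], [0, 0, 0.087], 85]
    - [[136, 5.5, 0], [0, 0, 0.087], 85]
    - [[136, 5.5, 0], [0, 0, 0.087], 85]
    - [[136, 5.5, 0], [0, 0, 0.087], 85]
    - [[136, 5.5, 40], [0, 0, 0.087], 85]
    - [[136, 5.5, 75], [0, 0, 0.087], 85]
    - [[136, 5.5, 75], [0, 0, 0.087], 85]
    - [[136, 5.5, 75], [0, 0, 0.087], 85]

```text
time: 13.65
tcp_pos: [0.4332, 0.1024, 0.0372]
eef_rot: [-0.0, 0.708, 0.707, -0.001]
ft_force: [0.4, 0.5, -0.5]
grip_width: 0.0847
grasp_force: 0.0
```

move_arm:
  increments:
    - [[1.5, 0, 15], [0, 0, 0], 85]
    - [[1.5, 0, 28], [0, 0, 0], 85]
    - [[1.5, 0, 35.5], [0, 0, 0], 85]
    - [[1.5, 0, 35.5], [0, 0, 0], 85]
    - [[1.5, 0, 35.5], [0, 0, 0], 60]
    - [[1.5, 0, 35.5], [0, 0, 0], 60]
    - [[1.5, 0, 35.5], [0, 0, 0], 60]
    - [[1.5, 0, 35.5], [0, 0, 0], 60]
    - [[1.5, 0, 35.5], [0, 0, 0], 60]

```text
time: 14.55
tcp_pos: [0.4341, 0.1054, 0.003]
eef_rot: [0.0, 0.707, 0.707, 0.001]
ft_force: [-2.2, -1.1, 21.2]
grip_width: 0.0658
grasp_force: 61.0
```

move_arm:
  increments:
    - [[0, 0, -2], [0, 0, 0], 60]
    - [[0, 0, -4], [0, 0, 0], 60]
    - [[0, 0, -10], [0, 0, 0], 60]
    - [[0, 0, -25], [0, 0, 0], 60]
    - [[0, 0, -60], [0, 0, 0], 60]
    - [[0, 0, -100], [0, 0, 0], 60]
    - [[0, 0, -100], [0, 0, 0], 60]
    - [[0, 0, -100], [0, 0, 0], 60]

```text
time: 15.35
tcp_pos: [0.4338, 0.1058, 0.1023]
eef_rot: [0.0, 0.707, 0.708, 0.001]
ft_force: [-0.5, -0.5, -2.2]
grip_width: 0.0655
grasp_force: 67.3
```

```bash
python3 - <<'E'
from h import *
im=robot.camera("scene")[:,:,::-1];s,M=tip();print(s["tcp_pos"],s["grip_width"],s["grasp_force"],s["ft_force"])
c=im[130:250,230:350];cv2.imwrite("pics/i.png",cv2.resize(c,None,fx=5,fy=5,interpolation=cv2.INTER_CUBIC))
g=cv2.GaussianBlur(im.mean(2),(0,0),.6)
w=np.zeros(g.shape,np.uint8);w[195:245,255:322]=(g<80)[195:245,255:322]
cs=max(cv2.findContours(w,0,1)[0],key=cv2.contourArea)[:,0]
print("plate_a",cv2.minAreaRect((ray("scene",cs,.005)[:,:2]*1000).astype(np.float32)))
E
```

```text
[0.4331 0.1056 0.1014] 0.06565039759023443 67.2488674800843 [-0.2447  0.1459 -1.7126]
plate_a ((430.6789245605469, 106.00154876708984), (63.21290588378906, 78.61911010742188), 1.6375014781951904)
```

move_arm:
  increments:
    - [[35, 0, 0], [0, 0, 0.04], 60]
    - [[75, -1, 0], [0, 0, 0.1], 60]
    - [[115, -2, 0], [0, 0, 0.175], 60]
    - [[141, -2.5, 0], [0, 0, 0.175], 60]
    - [[141, -2.5, 0], [0, 0, 0.175], 60]
    - [[141, -2.5, 0], [0, 0, 0.175], 60]
    - [[141, -2.5, 35], [0, 0, 0.175], 60]
    - [[141, -2.5, 65], [0, 0, 0.175], 60]
    - [[141, -2.5, 72], [0, 0, 0.175], 60]
    - [[141, -2.5, 72], [0, 0, 0.175], 60]

```text
time: 16.4
tcp_pos: [0.4301, 0.2444, 0.0284]
eef_rot: [0.0, 0.767, 0.642, -0.002]
ft_force: [0.4, 0.8, -1.2]
grip_width: 0.0656
grasp_force: 67.4
```

```bash
python3 - <<'E'
from h import *
im=robot.camera("scene")[:,:,::-1];s,M=tip();print(s["tcp_pos"],s["grip_width"],M[:,1])
c=im[140:270,160:290];cv2.imwrite("pics/j.png",cv2.resize(c,None,fx=4.6,fy=4.6,interpolation=cv2.INTER_CUBIC))
E
```

```text
[0.4309 0.2452 0.0294] 0.06574890700224358 [ 0.9846 -0.1749 -0.0006]
```

View pics/j.png

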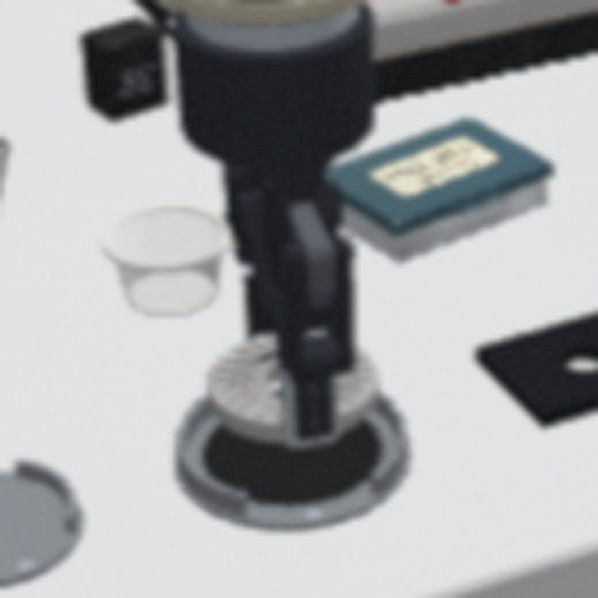

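Disc_a hovers above the near nest, centred. Lower it slowly.

move_arm:
  increments:
    - [[1, 0, 8], [0, 0, 0], 60]
    - [[1, 0, 16], [0, 0, 0], 60]
    - [[1, 0, 22], [0, 0, 0], 60]
    - [[1, 0, 25], [0, 0, 0], 60]
    - [[1, 0, 27], [0, 0, 0], 60]
    - [[1, 0, 28], [0, 0, 0], 60]
    - [[1, 0, 29], [0, 0, 0], 60]
    - [[1, 0, 30], [0, 0, 0], 60]
    - [[1, 0, 30], [0, 0, 0], 60]

```text
time: 17.35
tcp_pos: [0.431, 0.2474, -0.0007]
eef_rot: [-0.0, 0.766, 0.643, 0.0]
ft_force: [0.2, 0.1, -1.3]
grip_width: 0.0656
grasp_force: 67.4
```

move_arm:
  increments:
    - [[0, 0, 0.5], [0, 0, 0], 60]
    - [[0, 0, 1], [0, 0, 0], 60]
    - [[0, 0, 1], [0, 0, 0], 60]

```text
time: 17.65
tcp_pos: [0.431, 0.2474, -0.0008]
eef_rot: [-0.0, 0.766, 0.643, 0.0]
ft_force: [-2.5, -2.4, 13.8]
grip_width: 0.0657
grasp_force: 68.7
```

move_arm:
  increments:
    - [[0, 0, 0.5], [0, 0, 0], 75]
    - [[0, 0, 0.5], [0, 0, 0], 85]
    - [[0, 0, 0.5], [0, 0, 0], 85]
    - [[0, 0, 0.5], [0, 0, 0], 85]
    - [[0, 0, -10], [0, 0, 0], 85]
    - [[0, 0, -40], [0, 0, 0], 85]
    - [[0, 0, -80], [0, 0, 0], 85]
    - [[0, 0, -80], [0, 0, 0], 85]

```text
time: 18.45
tcp_pos: [0.4334, 0.2485, 0.0828]
eef_rot: [0.0, 0.766, 0.643, 0.003]
ft_force: [0.5, 0.7, 0.0]
grip_width: 0.0853
grasp_force: 0.0
```

move_arm:
  increments:
    - [[-40, 8, 0], [0, 0, -0.05], 85]
    - [[-80, 16, 0], [0, 0, -0.12], 85]
    - [[-115, 22, 0], [0, 0, -0.175], 85]
    - [[-141.5, 27.5, 0], [0, 0, -0.175], 85]
    - [[-141.5, 27.5, 0], [0, 0, -0.175], 85]
    - [[-141.5, 27.5, 0], [0, 0, -0.175], 85]
    - [[-141.5, 27.5, 35], [0, 0, -0.175], 85]
    - [[-141.5, 27.5, 50], [0, 0, -0.175], 85]
    - [[-141.5, 27.5, 50], [0, 0, -0.175], 85]
    - [[-141.5, 27.5, 50], [0, 0, -0.175], 85]

```text
time: 19.45
tcp_pos: [0.4335, 0.1041, 0.0285]
eef_rot: [-0.0, 0.706, 0.708, -0.0]
ft_force: [0.4, 0.0, -0.1]
grip_width: 0.0851
grasp_force: 0.0
```

move_arm:
  increments:
    - [[0, 0, 15], [0, 0, 0], 85]
    - [[0, 0, 25], [0, 0, 0], 85]
    - [[0, 0, 30.5], [0, 0, 0], 85]
    - [[0, 0, 30.5], [0, 0, 0], 85]
    - [[0, 0, 30.5], [0, 0, 0], 50]
    - [[0, 0, 30.5], [0, 0, 0], 50]
    - [[0, 0, 30.5], [0, 0, 0], 50]
    - [[0, 0, 30.5], [0, 0, 0], 50]
    - [[0, 0, 30.5], [0, 0, 0], 50]

```text
time: 20.35
tcp_pos: [0.4338, 0.1033, -0.0014]
eef_rot: [0.0, 0.707, 0.707, 0.001]
ft_force: [-2.2, -1.0, 11.0]
grip_width: 0.0577
grasp_force: 61.5
```

move_arm:
  increments:
    - [[0, 0, -2], [0, 0, 0], 50]
    - [[0, 0, -5], [0, 0, 0], 50]
    - [[0, 0, -15], [0, 0, 0], 50]
    - [[0, 0, -40], [0, 0, 0], 50]
    - [[0, 0, -80], [0, 0, 0], 50]
    - [[0, 0, -100], [0, 0, 0], 50]
    - [[0, 0, -100], [0, 0, 0], 50]

```text
time: 21.05
tcp_pos: [0.4352, 0.1038, 0.1008]
eef_rot: [0.001, 0.707, 0.707, 0.003]
ft_force: [0.3, 0.1, -0.5]
grip_width: 0.0575
grasp_force: 64.2
```

move_arm:
  increments:
    - [[-35, 2, 0], [0, 0, -0.02], 50]
    - [[-75, 4, 0], [0, 0, -0.06], 50]
    - [[-110, 6, 0], [0, 0, -0.087], 50]
    - [[-135.5, 6.5, 0], [0, 0, -0.087], 50]
    - [[-135.5, 6.5, 0], [0, 0, -0.087], 50]
    - [[-135.5, 6.5, 0], [0, 0, -0.087], 50]
    - [[-135.5, 6.5, 35], [0, 0, -0.087], 50]
    - [[-135.5, 6.5, 60], [0, 0, -0.087], 50]
    - [[-135.5, 6.5, 60], [0, 0, -0.087], 50]
    - [[-135.5, 6.5, 60], [0, 0, -0.087], 50]

```text
time: 22.05
tcp_pos: [0.4397, -0.0315, 0.0378]
eef_rot: [-0.001, 0.675, 0.738, -0.001]
ft_force: [0.7, 0.3, 0.4]
grip_width: 0.0572
grasp_force: 64.4
```

move_arm:
  increments:
    - [[0, 0, 6], [0, 0, 0], 50]
    - [[0, 0, 12], [0, 0, 0], 50]
    - [[0, 0, 18], [0, 0, 0], 50]
    - [[0, 0, 22], [0, 0, 0], 50]
    - [[0, 0, 24], [0, 0, 0], 50]
    - [[0, 0, 25], [0, 0, 0], 50]
    - [[0, 0, 26], [0, 0, 0], 50]
    - [[0, 0, 27], [0, 0, 0], 50]
    - [[0, 0, 27], [0, 0, 0], 50]

```text
time: 22.95
tcp_pos: [0.4402, -0.0323, 0.0108]
eef_rot: [0.0, 0.675, 0.737, 0.0]
ft_force: [0.4, -0.0, -0.2]
grip_width: 0.0572
grasp_force: 64.4
```

move_arm:
  increments:
    - [[0, 0, 0.5], [0, 0, 0], 50]
    - [[0, 0, 1], [0, 0, 0], 50]
    - [[0, 0, 1], [0, 0, 0], 50]

```text
time: 23.25
tcp_pos: [0.4402, -0.0323, 0.0106]
eef_rot: [-0.0, 0.675, 0.737, 0.0]
ft_force: [-4.7, 0.5, 18.7]
grip_width: 0.0575
grasp_force: 66.6
```

move_arm:
  increments:
    - [[0, 0, 0], [0, 0, 0], 70]
    - [[0, 0, 0], [0, 0, 0], 80]
    - [[0, 0, 0], [0, 0, 0], 80]
    - [[0, 0, 0], [0, 0, 0], 80]
    - [[0, 0, -10], [0, 0, 0], 80]
    - [[0, 0, -40], [0, 0, 0], 80]
    - [[0, 0, -80], [0, 0, 0], 80]
    - [[0, 0, -100], [0, 0, 0], 80]

```text
time: 24.05
tcp_pos: [0.4409, -0.0326, 0.1127]
eef_rot: [0.001, 0.676, 0.737, 0.001]
ft_force: [0.3, -0.5, 0.2]
grip_width: 0.0798
grasp_force: 0.0
```

move_arm:
  increments:
    - [[-6, 35, 0], [0, 0, 0], 80]
    - [[-13, 75, 0], [0, 0, 0], 80]
    - [[-20, 112, 0], [0, 0, -0.04], 80]
    - [[-26, 146, 0], [0, 0, -0.087], 80]
    - [[-26, 146, 0], [0, 0, -0.087], 80]
    - [[-26, 146, 0], [0, 0, -0.087], 80]
    - [[-26, 146, 0], [0, 0, -0.087], 80]

```text
time: 24.75
tcp_pos: [0.5866, -0.0454, 0.1099]
eef_rot: [-0.0, 0.643, 0.766, -0.0]
ft_force: [-0.6, -0.6, 0.2]
grip_width: 0.08
grasp_force: 0.0
```

```bash
python3 - <<'E'
from h import *
im=robot.camera("scene")[:,:,::-1].copy();s,M=tip();print(s["tcp_pos"],s["grip_width"],M[:,1])
g=cv2.GaussianBlur(im.mean(2),(0,0),.5)
def blob(n,x0,y0,x1,y1,hi,z):
    w=np.zeros(g.shape,np.uint8);w[y0:y1,x0:x1]=(g<hi)[y0:y1,x0:x1]
    cs=max(cv2.findContours(w,0,1)[0],key=cv2.contourArea)[:,0]
    print(n,cs.min(0),cs.max(0),cv2.minAreaRect((ray("scene",cs,z)[:,:2]*1000).astype(np.float32)))
blob("knob",295,160,322,182,90,.01)
blob("rackplates",305,185,378,225,60,.018)
print(proj("scene",[[.588,-.046,0],[.588,-.046,.016],[.588,-.046,.038]]))
np.save("s2.npy",im)
cv2.imwrite("pics/k.png",cv2.resize(im[110:270,80:400],None,fx=2.5,fy=2.5,interpolation=cv2.INTER_CUBIC))
E
```

```text
[ 0.5866 -0.0453  0.11  ] 0.08031569423960812 [ 0.9848  0.1736 -0.001 ]
knob [300 166] [315 176] ((582.8380737304688, -38.92667007446289), (36.05264663696289, 51.82063674926758), 57.087615966796875)
rackplates [318 186] [362 209] ((431.46649169921875, -23.925724029541016), (77.71063232421875, 88.22798156738281), 3.02901554107666)
[[308.5753 173.1161]
 [308.9596 167.262 ]
 [309.4975 159.0687]]
```

move_arm:
  increments:
    - [[-1, 1, 40], [0, 0, 0], 80]
    - [[-1, 1, 75], [0, 0, 0], 80]
    - [[-1, 1, 98], [0, 0, 0], 80]
    - [[-1, 1, 107], [0, 0, 0], 80]
    - [[-1, 1, 107], [0, 0, 0], 80]
    - [[-1, 1, 107], [0, 0, 0], 30]
    - [[-1, 1, 107], [0, 0, 0], 30]
    - [[-1, 1, 107], [0, 0, 0], 30]
    - [[-1, 1, 107], [0, 0, 0], 30]
    - [[-1, 1, 107], [0, 0, 0], 30]

```text
time: 25.8
tcp_pos: [0.5895, -0.0462, 0.0046]
eef_rot: [0.0, 0.643, 0.766, 0.001]
ft_force: [-3.5, 0.4, 12.4]
grip_width: 0.0386
grasp_force: 58.7
```

move_arm:
  increments:
    - [[0, 0, -2], [0, 0, 0], 30]
    - [[0, 0, -8], [0, 0, 0], 30]
    - [[0, 0, -30], [0, 0, 0], 30]
    - [[0, 0, -70], [0, 0, 0], 30]
    - [[0, 0, -110], [0, 0, 0], 30]
    - [[0, 0, -110], [0, 0, 0], 30]
    - [[40, -7, -110], [0, 0, 0], 30]
    - [[80, -14, -110], [0, 0, 0], 30]
    - [[120, -21, -110], [0, 0, 0], 30]
    - [[160, -28, -110], [0, 0, 0], 30]

```text
time: 26.8
tcp_pos: [0.5328, 0.1079, 0.1129]
eef_rot: [0.0, 0.643, 0.766, 0.0]
ft_force: [0.5, 0.2, 0.2]
grip_width: 0.0385
grasp_force: 60.3
```

move_arm:
  increments:
    - [[40, -7, 0], [0, 0, 0], 30]
    - [[80, -14, 0], [0, 0, 0], 30]
    - [[120, -21, 0], [0, 0, 0], 30]
    - [[160, -28, 0], [0, 0, 0], 30]
    - [[200, -35, 0], [0, 0, 0], 30]
    - [[240, -42, 0], [0, 0, 0], 30]
    - [[265, -46, 0], [0, 0, 0], 30]
    - [[278, -48.5, 0], [0, 0, 0], 30]
    - [[278, -48.5, 0], [0, 0, 0], 30]
    - [[278, -48.5, 0], [0, 0, 0], 30]

```text
time: 27.8
tcp_pos: [0.4382, 0.3702, 0.1128]
eef_rot: [0.0, 0.643, 0.766, -0.0]
ft_force: [-0.9, 0.0, -0.1]
grip_width: 0.0385
grasp_force: 60.3
```

```bash
python3 - <<'E'
from h import *
im=robot.camera("scene")[:,:,::-1].copy();s,M=tip();print(s["tcp_pos"],s["grip_width"],s["grasp_force"],M[:,1])
cv2.imwrite("pics/l.png",cv2.resize(im[130:280,70:400],None,fx=2.4,fy=2.4,interpolation=cv2.INTER_CUBIC))
E
```

```text
[0.4385 0.3697 0.1129] 0.038585392057343654 60.342913748463616 [0.9852 0.1716 0.0002]
```

move_arm:
  increments:
    - [[2, 0, 40], [0, 0, 0], 30]
    - [[2, 0, 75], [0, 0, 0], 30]
    - [[2, 0, 90], [0, 0, 0], 30]
    - [[2, 0, 97], [0, 0, 0], 30]
    - [[2, 0, 100], [0, 0, 0], 30]
    - [[2, 0, 101], [0, 0, 0], 30]
    - [[2, 0, 102], [0, 0, 0], 30]
    - [[2, 0, 103], [0, 0, 0], 30]
    - [[2, 0, 104], [0, 0, 0], 30]
    - [[2, 0, 104], [0, 0, 0], 30]

```text
time: 28.85
tcp_pos: [0.4371, 0.374, 0.009]
eef_rot: [-0.0, 0.643, 0.766, 0.0]
ft_force: [-0.8, 0.5, -0.7]
grip_width: 0.0383
grasp_force: 60.4
```

move_arm:
  increments:
    - [[0, 0, 0.5], [0, 0, 0], 30]
    - [[0, 0, 1], [0, 0, 0], 30]
    - [[0, 0, 1], [0, 0, 0], 30]

```text
time: 29.15
tcp_pos: [0.4371, 0.374, 0.0086]
eef_rot: [-0.0, 0.643, 0.766, 0.0]
ft_force: [-2.1, -1.3, 11.1]
grip_width: 0.0384
grasp_force: 61.8
```

move_arm:
  increments:
    - [[0, 0, 0], [0, 0, 0], 50]
    - [[0, 0, 0], [0, 0, 0], 65]
    - [[0, 0, 0], [0, 0, 0], 70]
    - [[0, 0, 0], [0, 0, 0], 70]
    - [[0, 0, -10], [0, 0, 0], 70]
    - [[0, 0, -40], [0, 0, 0], 70]
    - [[0, 0, -80], [0, 0, 0], 70]
    - [[0, 0, -130], [0, 0, 0], 70]
    - [[0, 0, -180], [0, 0, 0], 70]
    - [[0, 0, -200], [0, 0, 0], 70]

```text
time: 30.15
tcp_pos: [0.4389, 0.3746, 0.2135]
eef_rot: [0.0, 0.643, 0.766, 0.003]
ft_force: [1.0, 1.2, -0.4]
grip_width: 0.07
grasp_force: 0.0
```

move_arm:
  increments:
    - [[40, -20, 0], [0, 0, 0], 70]
    - [[80, -40, 0], [0, 0, 0], 70]
    - [[120, -60, 0], [0, 0, 0], 70]
    - [[160, -80, 0], [0, 0, 0], 70]
    - [[180, -100, 0], [0, 0, 0], 70]
    - [[180, -100, 0], [0, 0, 0], 70]
    - [[180, -100, 0], [0, 0, 0], 70]
    - [[180, -100, 0], [0, 0, 0], 70]

```text
time: 30.95
tcp_pos: [0.3087, 0.5325, 0.2083]
eef_rot: [0.0, 0.643, 0.766, 0.0]
ft_force: [1.5, 0.2, 0.3]
grip_width: 0.0699
grasp_force: 0.0
```

```bash
python3 - <<'E'
from h import *
a=robot.camera("scene")[:,:,::-1];b=robot.camera("top")[:,:,::-1];s,M=tip();print(s["time"],s["tcp_pos"])
A=cv2.resize(a[155:265,95:385],(790,300),interpolation=cv2.INTER_CUBIC);B=cv2.resize(b[110:270,105:415],(581,300),interpolation=cv2.INTER_CUBIC)
B=cv2.copyMakeBorder(B,0,0,0,209,cv2.BORDER_CONSTANT)
cv2.imwrite("pics/final.png",np.vstack([A,B]))
E
```

```text
31.05 [0.3088 0.5325 0.2082]
```

View pics/final.png

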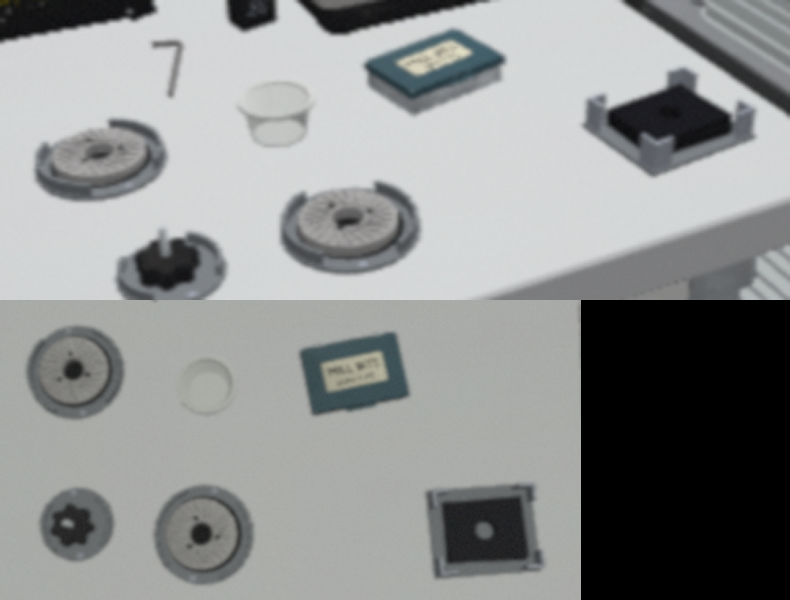

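The final picture shows both discs flat in their nests, at (75,370) and (202,533). The plates are piled in the rack at (485,530), the knob is stud up in its nest at (73,524), and the tin is where it was.

```bash
python3 -c "
from plant import robot
print(robot.close_job())"
```

```text
the job is handed in; nothing more can be done
None
```

The job is handed in at about 31 s: one disc lies flat in each large nest, both plates are piled in the rack, the star knob stands stud up in its nest, and the tin was not moved.

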